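# Square up a picking tray's end panel

### The arm

A 6-joint arm with a two-finger parallel gripper is mounted at the origin on the work surface. World frame = base frame: x ahead of the robot, y to its left, z up, the work surface at z = 0. Lengths are in m, angles in rad, forces in N, time in s.
With the tool pointing down it reaches from about 0.35 to 0.875 m from the base axis. Payload 15.5 kg.
Tool frame: the origin (TCP) lies at the very end of the fingers, on their centre line; the grasp point (between the pads) lies behind it (robot.pinch_z is the z of the grasp point in the tool frame, in m); z points along the fingers, y is the direction in which the jaws open and shut (so a half turn about z gives the same grasp; the last joint's range is limited). The gripper opens to 85 mm and grips with 20 to 120 N. Pads are 22 mm wide; open, the fingers measure 114 mm over their backs; the gripper's body (76 mm by 85 mm) begins 54 mm behind the grasp point. The pads swing forward as they close: fully open they stand 13 mm farther back than shut.
Start: joints at [1.091, 0.494, 1.345, -0, 1.302, -0.096], TCP at [0.235, 0.579, 0.231] pointing down, gripper open.
Joint ranges: [-2.91, 2.91], [-0.82, 2.16], [0.22, 2.67], [-1.22, 4.37], [0.12, 2.79], [-3.08, 3.08]. Speed limits (rad/s): [1.89, 1.89, 2.57, 3.01, 3.01, 3.01].

### API

Orientations are given as a unit quaternion [w, x, y, z].
In Python, from rig import robot gives the robot as it stands. The module is installed in compiled form; this text tells all that it offers.
- The arm moves only by the shell command python3 -m inch 'ROWS' [FORCE]. ROWS is JSON, a list of rows, each a list of 7 numbers: the shift along the tool's x, y, z in mm, then the turn, a rotation vector about the tool's x, y, z in rad, then the finger opening in mm, from 0 to 85.4. In form: [[x, y, z, ax, ay, az, hand], ...]. A call has 1 to 10 rows; each row shifts and turns the pose as measured when the row begins, along the tool's axes as they then stand; what a row does not reach is not made up. A row lasts 1/12 s, in which the tool goes at most 41.7 mm and 7.16 degrees, less where a joint would pass 70% of its speed; a pose out of reach is approached as far as the arm can. A call is refused whole if a number of a shift passes 41.7 or a number of a turn 0.125, either way. A call with a gripper value outside its range is refused whole. The fingers move at their own pace and stop on an object; FORCE is the grip in N (left out, the last holds). Time passes only in rows, so rows that do not move let the fingers close. It gives the time, the measured TCP pose, the force and the opening at its end, in the units of the state.
- robot.get_obs(): the state, without advancing time (a new reading comes with each control period).
- robot.capture(name): name is "scene" or "top"; returns a dict with "image" (480x640x3 uint8, blue, green, red), "K" (3x3 intrinsics, pixels), "R" (3x3) and "t" (3): a world point X has camera coordinates R X + t. Camera axes: x right, y down, z forward; pixel columns grow to the right and rows downward; lengths in m; the calibration is good to about 2 mm. A picture is of the moment at which its call begins. There is no depth.
- robot.sign_off(): hands the job in, once; it reports no verdict.
The state is a dict: "t": time; "joints": joint angles; "joint_vel": joint speeds; "tau": joint torques, N m; "ee_pos": TCP position; "orientation": TCP orientation; "wrist_force": force on the tool from outside, world axes, zero at the start; "wrist_torque": the same for the moment, N m; "gripper_width": opening from 0.0 (shut) to 1.0 (fully open).
Only numpy, scipy, OpenCV 4.12 (cv2) and the standard library are available. Lean on these libraries where they do the work, as an engineer would, in place of code of your own. Each camera call takes 0.05 s, during which the arm holds its last target. There are 200 camera calls.

### The job

The end panel of the picking tray leans in on its stiff hinge. Take the square by its knob, set it into the tray's corner and press it gently against both the back plate and the end panel until the panel stands square and both outer faces of the square sit flush without gaps, and keep it lightly pressed on both for a couple of seconds. Then lay the square flat in the middle of its rubber mat and let go, without denting the thin sheet or disturbing the fittings and the can.

Things in the scene. Friction and masses are not known exactly. Their poses are not given: they have to be found in the camera images.
- square: Bright steel L, right-angled, 0.28 to 0.46 kg. Origin on its underside below the knob (near the centre of mass), z up. One leg lies along y: outer face looks to +x, 42 mm from the knob's axis, from y = -28 to +98 mm. The other lies along x: outer face looks to -y, 42 mm from the axis, from x = +28 to -98 mm. Legs 12 mm thick, 30 mm tall; a 10 mm tall web joins them under the knob.
- square_knob (a point): Point on the axis of the square's round upright black knob (diameter 26 mm), 55 mm above the square's underside, 17 mm below the knob's top; axes as square. The knob is where to grip; being round, it lets the square turn a little between the fingers as its faces meet the sheet.
- corner (a point): Hinge corner of the fixed sheet tray, on its floor, 4 mm above the bench. x points to the back plate, y away from the end panel, z up. The tray reaches 212 mm to -x (front lip 22 mm above the floor) and 252 mm to +y (side wall 40 mm). Fitted, the square's axes are parallel to these, its knob's axis at y = +42 mm and x = -42 to -54 mm, as the back plate happens to stand.
- back_rail: Low fixed rail along the tray's back edge, 260 x 4 mm, 16 mm tall; origin at the middle of its lower edge, axes as corner's. It carries the back plate (250 x 4 mm upright sheet, 40 mm tall), bolted tight through slots: the plate's inside face lies at x = 0 to -12 mm of corner, parallel to y. Where exactly is not given: feel for it. Thin sheet: over 25 N dents it.
- end_panel: End wall, 196 x 4 mm sheet, 40 mm tall, hinged upright at corner (its origin), running along its own -x. Its free end starts 0.06 to 0.15 rad into the tray (yaw that much below corner's) and stays where left. It yields outwards to 0.25 N m (2 N at 130 mm) up to a firm stop: axes parallel to corner's, inside face in its plane y = 0. Over 25 N dents it.
- mat: Fixed black rubber mat 240 x 240 mm, 4 mm thick, on the bench; origin at the middle of its underside. The square starts on it.
- fitting_a: Loose brass fitting, diameter 34 mm, 40 mm tall, standing in the tray, near its side wall; origin at the centre of its underside. Not to be disturbed.
- fitting_b: Loose brass fitting, diameter 34 mm, 40 mm tall, standing on the bench beyond the tray; origin at the centre of its underside. Not to be disturbed.
- can: Loose can of sealant, diameter 66 mm, 130 mm tall, standing on the bench beyond the tray; origin at the centre of its underside. Not to be disturbed.
Things that resemble listed ones, but are neither listed nor needed, are in the scene too. What is shaped like the square but brown or yellow is not meant.

How it is judged:
On the way:
1. the square lies in the corner flush (within 0.015 rad, level within 0.05 rad) and presses with more than 2 N on the back plate and on the end panel at once, the panel square within 0.015 rad, for 1 s (contact force between square and back_rail above 2 N and contact force between square and end_panel above 2 N and angle between the x axis of each of end_panel, square_knob and the x axis of corner, either way round below 0.015 rad and angle between square_knob's own z axis and vertical below 0.05 rad and horizontal distance between square_knob and corner below 0.075 m), for 1 s.
At the end, for the whole second after the job is handed in: the end panel still stands square (within 0.015 rad), and the square lies flat and at rest on the mat, let go, its knob within 80 mm of the mat's centre (angle between the x axis of end_panel and the x axis of corner, either way round below 0.015 rad and horizontal distance between square_knob and mat below 0.08 m and height (world z) of square_knob between 0.055 and 0.063 m and angle between square_knob's own z axis and vertical below 0.04 rad and linear speed of square below 0.02 m/s); the robot touches nothing.
It fails at once if the square presses the back plate (with its rail) or the end panel with more than 25 N (contact force between square and back_rail above 25 N or contact force between square and end_panel above 25 N).
It fails at once if a fitting or the can is moved more than 30 mm (distance of any of fitting_a, fitting_b, can from where it was at the start of the episode above 0.03 m).
It also fails if it takes over 70 s, if anything falls off the work surface, if the arm or the gripper's body presses on something with over 40 N, if the wrist force passes 120 N, or if a joint passes its speed limit or range.

## Working session

There is one attempt and no reset: what is moved stays moved. The work goes in short steps, Python scripts to look and compute and a shell command to move; the robot and the scene stay as the last step left them, time stands still between calls to the robot, and variables do not carry over. Pictures are saved under pics/ and viewed, about 8 in all and at most 12, crops included, and the job is handed in when it is done.

```bash
mkdir -p pics
python3 - <<'E'
from rig import robot
import cv2,numpy as np,pickle
o=robot.get_obs();print({k:np.round(v,3) for k,v in o.items()},robot.pinch_z)
for n in("scene","top"):
    c=robot.capture(n);cv2.imwrite(f"pics/{n}0.png",c["image"]);pickle.dump(c,open(n+".pkl","wb"))
    print(n,np.round(c["K"],1).tolist(),np.round(c["R"],3).tolist(),np.round(-c["R"].T@c["t"],3))
E
```

```text
{'t': np.float64(0.0), 'joints': array([ 1.091,  0.494,  1.346, -0.   ,  1.302, -0.096]), 'joint_vel': array([-0.001, -0.002,  0.001,  0.   , -0.001, -0.   ]), 'tau': array([-3.0000e-03, -8.8215e+01, -3.8387e+01, -1.0000e-03,  1.0000e-02,
        0.0000e+00]), 'ee_pos': array([0.234, 0.579, 0.231]), 'orientation': array([-0.   ,  0.191,  0.982, -0.001]), 'wrist_force': array([-0.427,  0.017, -0.069]), 'wrist_torque': array([ 0.009, -0.011,  0.09 ]), 'gripper_width': np.float64(0.999)} -0.0187
scene [[625.2, 0.0, 321.0], [0.0, 625.2, 239.5], [0.0, 0.0, 1.0]] [[0.373, 0.928, -0.016], [0.543, -0.232, -0.807], [-0.752, 0.293, -0.59]] [ 1.503 -0.276  0.819]
top [[551.2, 0.0, 323.8], [0.0, 551.2, 244.1], [0.0, 0.0, 1.0]] [[0.009, -1.0, -0.006], [-0.996, -0.009, -0.093], [0.093, 0.007, -0.996]] [0.401 0.121 1.246]
```

View pics/top0.png

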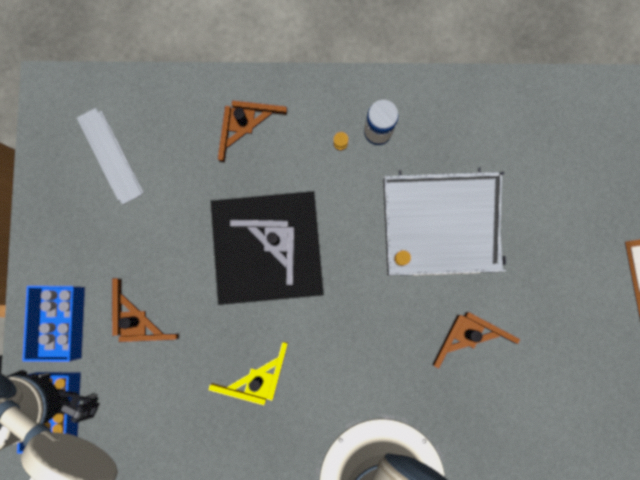

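View pics/scene0.png

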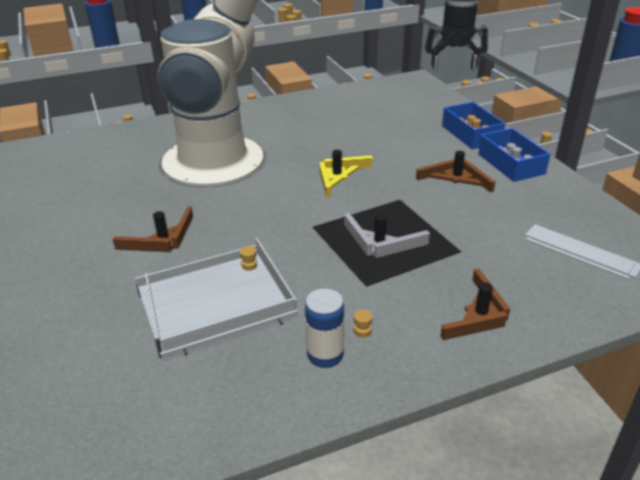

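The top view shows the square at about (274,239), on the mat and facing roughly as the fitted pose needs. The tray's hinge corner is near (503,173), and the end panel's free end is near (496,262). I'll zoom in on the tray and measure.

```bash
cat > h.py <<'E'
import numpy as np,cv2,pickle
def ray(c,uv,z):
    uv=np.atleast_2d(uv).astype(float)
    d=(np.linalg.inv(c["K"])@np.c_[uv,np.ones(len(uv))].T).T@c["R"]
    C=-c["R"].T@c["t"]; return (C+d*((z-C[2])/d[:,2])[:,None])[:,:2]
def proj(c,X):
    p=c["K"]@(c["R"]@np.array(X,float)+c["t"]); return p[:2]/p[2]
def fitang(P):
    vx,vy,x,y=cv2.fitLine(P.astype(np.float32),cv2.DIST_HUBER,0,.001,.001).ravel(); return np.arctan2(vy,vx),(x,y)
E
python3 - <<'E'
from h import *
c=pickle.load(open("top.pkl","rb"));im=c["image"]
g=im.max(2)
# mat
m=((g<45)*255).astype(np.uint8);m[:180]=0;m[315:]=0;m[:,:200]=0;m[:,335:]=0
m=cv2.morphologyEx(m,cv2.MORPH_CLOSE,np.ones((3,3)))
cn=max(cv2.findContours(m,0,1)[0],key=cv2.contourArea)
r=cv2.minAreaRect(cn);b=ray(c,cv2.boxPoints(r),.004)
print("mat",b.mean(0),np.linalg.norm(np.diff(b,axis=0),axis=1), np.degrees(np.arctan2(*(b[1]-b[0])[::-1])))
# square bright
s=((g>110)*255).astype(np.uint8);k=np.zeros_like(s);cv2.fillConvexPoly(k,cv2.boxPoints(r).astype(int),255);k=cv2.erode(k,np.ones((7,7)));s&=k
ys,xs=np.nonzero(s)
top=[];right=[]
G=cv2.GaussianBlur(g,(1,1),0).astype(float)
for x in range(236,286,2):
    col=np.where(s[:,x])[0]; top.append((x,col.min()-.5)) if len(col) else 0
for y in range(232,282,2):
    row=np.where(s[y])[0]; right.append((row.max()+.5,y)) if len(row) else 0
T=ray(c,top,.034);R=ray(c,right,.034)
at,pt=fitang(T);ar,pr=fitang(R)
print("top leg ang (y axis)",at%np.pi-np.pi/2,pt,"right leg(x axis)",(ar+np.pi/2)%np.pi-np.pi/2,pr, "bbox",xs.min(),xs.max(),ys.min(),ys.max())
# corner of outer faces
d1=np.array([np.cos(at),np.sin(at)]);d2=np.array([np.cos(ar),np.sin(ar)])
t=np.linalg.solve(np.c_[d1,-d2],np.array(pr)-pt);K=np.array(pt)+t[0]*d1;print("outer corner",K)
yaw=((at%np.pi-np.pi/2)+((ar+np.pi/2)%np.pi-np.pi/2))/2
e=np.array([[np.cos(yaw),-np.sin(yaw)],[np.sin(yaw),np.cos(yaw)]])
print("yaw",yaw,"knob est",K+e@[-.042,.042])
# knob top
kb=((g<60)*255).astype(np.uint8)
w=np.vstack([im[165:285,375:515]]);cv2.imwrite("pics/tray.png",cv2.resize(w,None,fx=5,fy=5,interpolation=cv2.INTER_CUBIC))
w=im[210:295,220:305];cv2.imwrite("pics/sq.png",cv2.resize(w,None,fx=6,fy=6,interpolation=cv2.INTER_CUBIC))
E
```

```text
mat [0.50955197 0.26123462] [0.23645176 0.23294568 0.23235792] -84.26627285019931
top leg ang (y axis) -0.016756892 (np.float32(0.56722003), np.float32(0.25690043)) right leg(x axis) -0.013664126 (np.float32(0.47999322), np.float32(0.19788858)) bbox 230 293 220 284
outer corner [0.56621134 0.19671041]
yaw -0.015210509 knob est [0.52485502 0.23934437]
```

View pics/tray.png

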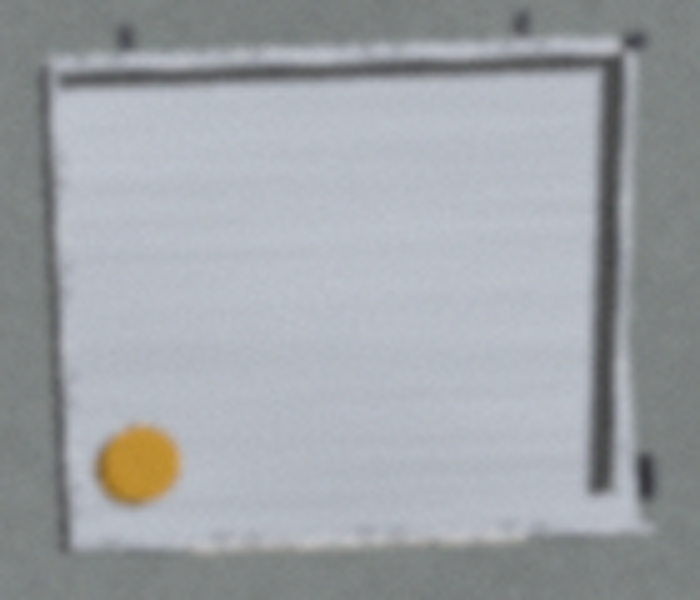

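View pics/sq.png

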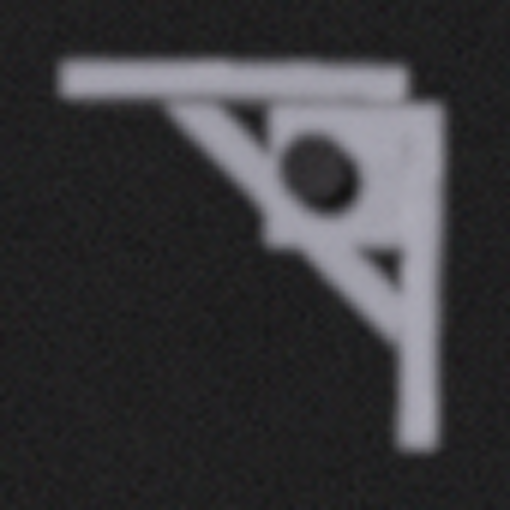

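The crop shows the inner faces of the back plate and end panel as dark strips. The end panel's strip runs from (612,60) to (600,490) in crop pixels. Next I'll fit these edges with sub-pixel accuracy.

Run:
```python
from h import *
c=pickle.load(open("top.pkl","rb"));im=c["image"];g=im[:,:,1].astype(float)
def edges(p):  # subpixel falling/rising around min
    i=p.argmin();th=(p.min()+np.median(p))/2
    a=i
    while p[a]<th:a-=1
    b=i
    while b<len(p)-1 and p[b]<th:b+=1
    return a+(p[a]-th)/(p[a]-p[a+1]), b-(p[b]-th)/(p[b]-p[b-1])
B=[];E=[];L=[];F=[]
for u in range(392,490,3):
    p=g[172:195,u];a,b=edges(p);B.append((u,172+a,172+b))
for v in range(184,260,3):
    p=g[v,484:502];a,b=edges(p);E.append((484+a,484+b,v))
B=np.array(B);E=np.array(E)
def rep(n,P,ax):
    a,p=fitang(P);a=a%np.pi
    if ax=='y':a-=np.pi/2
    elif a>np.pi/2:a-=np.pi
    print(n,"yaw",round(float(a),4),"pt",p,"res",np.std(P@[-np.sin(a if ax=='x' else a+np.pi/2),np.cos(a if ax=='x' else a+np.pi/2)]));return a,np.array(p)
rep("back top z44",ray(c,B[:,[0,1]],.044),'y')
rep("back bot z4 ",ray(c,B[:,[0,2]],.004),'y')
rep("panel bot z4",ray(c,E[:,[0,2]],.004),'x')
rep("panel top z44",ray(c,E[:,[1,2]],.044),'x')
# outline vs bench: brightness
for u in range(395,495,3):
    p=g[262:285,u];th=(p[:4].mean()+p[-4:].mean())/2;i=np.where(p>th)[0].max();F.append((u,262+i+(p[i]-th)/(p[i]-p[i+1])))
for v in range(180,268,3):
    p=g[v,376:400];th=(p[:5].mean()+p[-6:].mean())/2;i=np.where(p>th)[0].min();L.append((376+i-(p[i]-th)/(p[i]-p[i-1]),v))
rep("side outer z44",ray(c,L,.044),'x');rep("front z26",ray(c,F,.026),'y')
rr=lambda x,y:(375+x/5,165+y/5)
for n,p,z in[("rail left end",(48,62),.02),("rail right",(635,40),.02),("front left",(70,548),.044),("front right",(640,530),.026),("stop",(646,478),.03)]:print(n,ray(c,rr(*p),z))
print("knob top",ray(c,(220+315/6,210+168/6),.076))
```

```text
back top z44 yaw 0.0441 pt (np.float32(0.6648145), np.float32(-0.11795606)) res 0.0004479905204894971
back bot z4  yaw 0.0421 pt (np.float32(0.66776145), np.float32(-0.17036305)) res 0.00019284528287165443
panel bot z4 yaw -0.0497 pt (np.float32(0.5713119), np.float32(-0.25473493)) res 0.0002132040427756701
panel top z44 yaw -0.0512 pt (np.float32(0.56798434), np.float32(-0.2522166)) res 0.0004126639016431148Traceback (most recent call last):
  File "<stdin>", line 27, in <module>
IndexError: index 23 is out of bounds for axis 0 with size 23
```

```bash
cat >> h.py <<'E'
def go(o,X,yaw=None):
    from scipy.spatial.transform import Rotation as Ro
    q=o["orientation"];R=Ro.from_quat([q[1],q[2],q[3],q[0]]).as_matrix()
    print("t",round(float(o["t"]),2),"pos",np.round(np.array(o["ee_pos"])*1000,1),"jaw yaw",round(np.arctan2(R[1,1],R[0,1]),4),"z",np.round(R[:,2],4),"F",np.round(o["wrist_force"],1),"M",np.round(o["wrist_torque"],2),"w",round(float(o["gripper_width"]),3))
    print("tool shift mm",np.round(R.T@(np.array(X)-o["ee_pos"])*1000,1))
E
python3 - <<'E'
from h import *
c=pickle.load(open("top.pkl","rb"));print("knob top",ray(c,(220+315/6,210+168/6),.076))
s=pickle.load(open("scene.pkl","rb"))
print("proj knob top scene",proj(s,[.525,.239,.076]),"base",proj(s,[.525,.239,.014]),"tray corner z44",proj(s,[.672,-.2586,.044]),"knob top in top cam",proj(c,[.525,.239,.076]))
print("can,fit b",ray(c,(383,108),.13),ray(c,(341,140),.04),"fit a",ray(c,(375+141/5,165+462/5),.044))
E
python3 -m inch '[[-36,-18.6,0,0,0,-0.1,85],[-36,-18.6,0,0,0,-0.1,85],[-36,-18.6,0,0,0,-0.1,85],[-36,-18.6,0,0,0,-0.08,85]]'
python3 - <<'E'
from h import *;from rig import robot
go(robot.get_obs(),[.525,.239,.15])
E
```

```text
knob top [[0.52301475 0.23928512]]
proj knob top scene [379.70093807 215.7540981 ] base [378.57182799 239.36837944] tray corner z44 [159.00949004 337.65927898] knob top in top cam [272.65015368 237.07682368]
can,fit b [[0.79132652 0.00870893]] [[0.74850777 0.09356339]] fit a [[ 0.48624863 -0.04383057]]
t: 0.43
ee_pos: [0.3532, 0.4743, 0.229]
orientation: [-0.002, -0.007, 1.0, -0.001]
wrist_force: [1.1, 1.0, -0.1]
gripper_width: 0.995
t 0.43 pos [353.2 474.3 229. ] jaw yaw 1.5853 z [-0.0035 -0.0015 -1.    ] F [ 1.1  1.  -0.1] M [ 0.05 -0.08  0.04] w 0.995
tool shift mm [-168.6 -237.6   78.8]
```

```bash
python3 -m inch '[[-24,-33,11,0,0,0.004,60],[-24,-33,11,0,0,0.004,60],[-24,-33,11,0,0,0.004,60],[-24,-33,11,0,0,0.004,60],[-24,-33,11,0,0,0,60],[-24,-33,11,0,0,0,60],[-24,-33,11,0,0,0,60],[0,0,0,0,0,0,60]]' >/dev/null
python3 - <<'E'
from h import *;from rig import robot
go(robot.get_obs(),[.524,.239,.044])
E
```

```text
t 1.1 pos [525.1 243.  152.1] jaw yaw 1.5731 z [-1.6e-03 -4.0e-04 -1.0e+00] F [-0.  -0.   0.3] M [ 0.02  0.01 -0.02] w 0.702
tool shift mm [  0.9  -3.9 108.1]
```

```bash
python3 -m inch '[[0,-4,28,0,0,0,60],[0,0,28,0,0,0,60],[0,0,28,0,0,0,60],[0,0,20,0,0,0,60],[0,0,5,0,0,0,60],[0,0,0,0,0,0,60]]' 30 >/dev/null
python3 - <<'E'
from h import *;from rig import robot
go(robot.get_obs(),[.524,.239,.044])
E
python3 -m inch '[[0,0,0,0,0,0,20],[0,0,0,0,0,0,20],[0,0,0,0,0,0,20],[0,0,0,0,0,0,20],[0,0,0,0,0,0,20],[0,0,0,0,0,0,20]]' 30 >/dev/null
python3 - <<'E'
from h import *;from rig import robot
go(robot.get_obs(),[.524,.239,.044])
E
```

```text
t 1.6 pos [527.5 234.9  38.4] jaw yaw 1.5662 z [-1.e-03 -3.e-04 -1.e+00] F [ 0.1 -0.2  0.9] M [0.01 0.02 0.03] w 0.699
tool shift mm [ 3.5  4.  -5.6]
t 2.1 pos [529.2 236.2  42.9] jaw yaw 1.5671 z [ 0.0037  0.0013 -1.    ] F [ 0.3  0.6 -3. ] M [ 0.03 -0.04 -0.  ] w 0.293
tool shift mm [ 5.2  2.8 -1.1]
```

```bash
python3 -m inch '[[0,0,-8,0,0,0,20],[0,0,-15,0,0,0,20],[0,0,-25,0,0,0,20],[0,0,-30,0,0,0,20],[0,0,-22,0,0,0,20],[0,0,0,0,0,0,20],[0,0,0,0,0,0,20]]' 40 >/dev/null
python3 - <<'E'
from h import *;from rig import robot
c=robot.capture("top");pickle.dump(c,open("top1.pkl","wb"));im=c["image"]
s=robot.capture("scene")["image"]
a=cv2.resize(im[190:310,200:350],None,fx=2.6,fy=2.6);b=cv2.resize(s[150:270,300:450],None,fx=2.6,fy=2.6)
cv2.imwrite("pics/lift.png",np.hstack([a,b]))
go(robot.get_obs(),[.6274,-.2184+.04,.14])
E
```

```text
t 2.78 pos [527.4 235.5 149. ] jaw yaw 1.5672 z [ 1.2e-03  3.0e-04 -1.0e+00] F [-0.1  0.3 -3.2] M [0.03 0.02 0.01] w 0.293
tool shift mm [-101.5 -413.6    9. ]
```

View pics/lift.png

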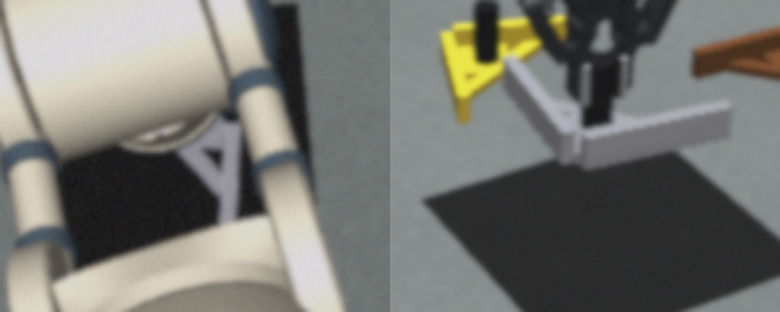

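The square is held level on its knob. Next I carry it over to the tray.

```bash
python3 -m inch '[[-3,-18,0,0,0,-0.006,20],[-6,-36,0,0,0,-0.006,20],[-6.5,-38,0,0,0,-0.006,20],[-6.5,-38,0,0,0,-0.006,20],[-6.5,-38,0,0,0,-0.006,20],[-6.5,-38,0,0,0,-0.006,20],[-6.5,-38,0,0,0,-0.006,20],[-6.5,-38,0,0,0,-0.006,20],[-6.5,-38,0,0,0,-0.006,20],[-6,-36,0,0,0,-0.006,20]]' >/dev/null
python3 -m inch '[[-4,-22,0,0,0,0,20],[-3,-10,0,0,0,0,20],[0,0,0,0,0,0,20],[0,0,0,0,0,0,20]]' >/dev/null
python3 - <<'E'
from h import *;from rig import robot
go(robot.get_obs(),[.598,-.185,.046])
E
```

```text
t 3.95 pos [ 599.5 -166.9  127.7] jaw yaw 1.6328 z [-0.0266  0.0048 -0.9996] F [-1.5  0.4 -3.8] M [ 0.05 -0.02 -0.02] w 0.293
tool shift mm [  0.5 -18.5  81.6]
```

```bash
cat >> h.py <<'E'
    zz=R[:,2];r=R.T@np.cross(zz,[0,0,-1]); 
    dy=0 if yaw is None else yaw-np.arctan2(R[1,1],R[0,1])
    print("tool turn",np.round(r+[0,0,-dy],4))
E
python3 -m inch '[[0,-9,10,0.003,-0.013,0.003,20],[0,-9,12,0.003,-0.013,0.003,20],[0,0,12,0,0,0,20],[0,0,0,0,0,0,20]]' >/dev/null
python3 - <<'E'
from h import *;from rig import robot
go(robot.get_obs(),[.597,-.185,.046],1.625)
E
```

```text
t 4.28 pos [ 598.5 -179.2   90.5] jaw yaw 1.6304 z [-0.0029  0.0028 -1.    ] F [-0.5  0.5 -3.2] M [0.05 0.08 0.06] w 0.293
tool shift mm [ 1.7 -5.8 44.5]
tool turn [ 0.003  -0.0028  0.0054]
```

```bash
python3 -m inch '[[1,-4,12,0.003,-0.003,0.005,20],[1,-2,12,0,0,0,20],[0,0,10,0,0,0,20],[0,0,5,0,0,0,20],[0,0,0,0,0,0,20],[0,0,0,0,0,0,20]]' >/dev/null
python3 - <<'E'
from h import *;from rig import robot
c=robot.capture("top");s=robot.capture("scene")
a=cv2.resize(c["image"][150:290,370:520],None,fx=2.6,fy=2.6);b=cv2.resize(s["image"][230:370,120:310],None,fx=2.05,fy=2.6)
cv2.imwrite("pics/in.png",np.hstack([a,b]))
go(robot.get_obs(),[.597,-.185,.046],1.625)
E
```

```text
t 4.88 pos [ 596.2 -179.5   49.7] jaw yaw 1.6306 z [-0.0023  0.0019 -1.    ] F [-0.1  0.  -3.2] M [ 0.03 -0.03  0.  ] w 0.295
tool shift mm [-0.5 -5.5  3.7]
tool turn [ 0.002  -0.0021  0.0056]
```

View pics/in.png

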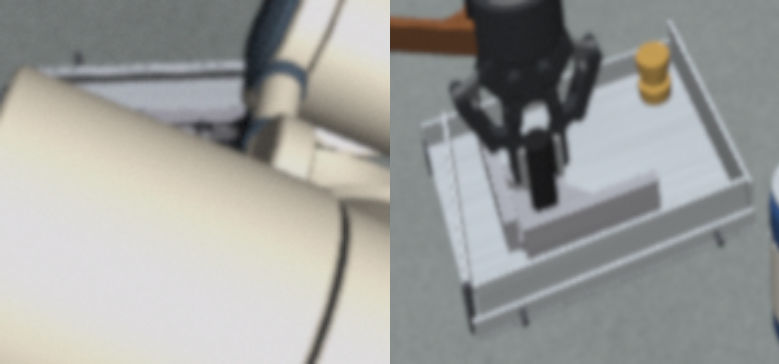

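```bash
python3 -m inch '[[0,-5,3.5,0.002,-0.002,0.005,20],[0,-6,0,0,0,0,20],[0,-5,0,0,0,0,20],[0,-3,0,0,0,0,20],[0,-2,0,0,0,0,20],[0,-2,0,0,0,0,20],[0,-1,0,0,0,0,20]]'
python3 -m inch '[[0,-1,0,0,0,0,20],[0,-1,0,0,0,0,20],[0,-1,0,0,0,0,20],[0,-1,0,0,0,0,20]]'
python3 - <<'E'
from h import *;from rig import robot
go(robot.get_obs(),[.6274,-.2184,.046],1.625)
E
```

```text
t: 5.47
ee_pos: [0.5988, -0.207, 0.0478]
orientation: [0.002, -0.027, 1.0, -0.001]
wrist_force: [-0.5, 1.1, -2.9]
gripper_width: 0.295
t: 5.8
ee_pos: [0.5988, -0.2109, 0.0477]
orientation: [0.001, -0.026, 1.0, -0.0]
wrist_force: [0.5, 2.0, -2.5]
gripper_width: 0.289
t 5.8 pos [ 598.8 -210.9   47.7] jaw yaw 1.6238 z [ 2.6e-03 -5.0e-04 -1.0e+00] F [ 0.5  2.  -2.5] M [ 0.34  0.05 -0.17] w 0.289
tool shift mm [-28.2  -9.    1.8]
tool turn [-0.0006  0.0025 -0.0012]
```

```bash
python3 -m inch '[[0,-1,0,0,0,0,20],[0,-1,0,0,0,0,20],[0,-1,0,0,0,0,20],[0,-1,0,0,0,0,20],[0,-1,0,0,0,0,20]]'
python3 -m inch '[[0,-0.8,0,0,0,0,20],[0,-0.8,0,0,0,0,20],[0,-0.8,0,0,0,0,20]]'
python3 - <<'E'
from h import *;from rig import robot
go(robot.get_obs(),[.6274,-.2184,.046],1.625)
E
```

```text
t: 6.22
ee_pos: [0.5988, -0.2159, 0.0476]
orientation: [0.001, -0.027, 1.0, -0.0]
wrist_force: [-1.1, 1.4, -2.8]
gripper_width: 0.289
t: 6.47
ee_pos: [0.5986, -0.2184, 0.0475]
orientation: [0.001, -0.027, 1.0, 0.0]
wrist_force: [-1.8, 5.2, -1.4]
gripper_width: 0.291
t 6.47 pos [ 598.6 -218.4   47.5] jaw yaw 1.6242 z [ 1.3e-03  3.0e-04 -1.0e+00] F [-1.8  5.2 -1.4] M [0.85 0.22 0.05] w 0.291
tool shift mm [-28.7  -1.5   1.6]
tool turn [ 0.0002  0.0013 -0.0008]
```

```bash
python3 -m inch '[[-4,1,0,0,0,0,20],[-6,0,0,0,0,0,20],[-5,0,0,0,0,0,20],[-3,0,0,0,0,0,20],[-2,0,0,0,0,0,20],[-1,0,0,0,0,0,20],[-1,0,0,0,0,0,20]]'
python3 - <<'E'
from h import *;from rig import robot
go(robot.get_obs(),[.6274,-.2184,.046],1.625)
E
```

```text
t: 7.05
ee_pos: [0.6242, -0.2169, 0.0478]
orientation: [0.002, -0.027, 1.0, -0.001]
wrist_force: [-0.0, -0.2, -3.6]
gripper_width: 0.291
t 7.05 pos [ 624.2 -216.9   47.8] jaw yaw 1.6248 z [ 0.0034 -0.0015 -1.    ] F [-0.  -0.2 -3.6] M [ 0.04  0.02 -0.03] w 0.291
tool shift mm [-3.1 -1.7  1.9]
tool turn [-0.0017  0.0033 -0.0002]
```

```bash
for i in 1; do python3 -m inch '[[-0.8,0,0,-0.001,0.002,0,20],[-0.8,0,0,0,0,0,20]]'; done
python3 -m inch '[[-0.8,0,0,0,0,0,20],[-0.8,0,0,0,0,0,20]]'
python3 - <<'E'
from h import *;from rig import robot
go(robot.get_obs(),[.6274,-.2184,.046],1.625)
E
```

```text
t: 7.22
ee_pos: [0.6259, -0.2168, 0.0478]
orientation: [0.0, -0.027, 1.0, -0.0]
wrist_force: [-0.1, -0.4, -2.9]
gripper_width: 0.291
t: 7.38
ee_pos: [0.6275, -0.2167, 0.0477]
orientation: [0.0, -0.027, 1.0, -0.0]
wrist_force: [-1.2, -0.4, -3.0]
gripper_width: 0.295
t 7.38 pos [ 627.5 -216.7   47.7] jaw yaw 1.6248 z [ 7.e-04 -4.e-04 -1.e+00] F [-1.2 -0.4 -3. ] M [ 0.02 -0.01  0.01] w 0.295
tool shift mm [ 0.2 -1.7  1.7]
tool turn [-0.0004  0.0006 -0.0002]
```

```bash
python3 -m inch '[[-0.6,-0.8,0,0,0,0,20],[-0.6,-0.8,0,0,0,0,20]]'
python3 -m inch '[[-0.5,-0.6,0,0,0,0,20],[-0.5,-0.6,0,0,0,0,20]]'
python3 -m inch '[[-0.5,-0.6,0,0,0,0,20],[-0.5,-0.6,0,0,0,0,20]]'
python3 - <<'E'
from h import *;from rig import robot
go(robot.get_obs(),[.6274,-.2184,.046],1.625)
E
```

```text
t: 7.55
ee_pos: [0.6284, -0.2177, 0.0477]
orientation: [-0.0, -0.027, 1.0, 0.0]
wrist_force: [-3.2, 7.4, -0.5]
gripper_width: 0.295
t: 7.72
ee_pos: [0.6286, -0.2177, 0.0475]
orientation: [-0.001, -0.027, 1.0, 0.001]
wrist_force: [-1.1, 5.3, -1.8]
gripper_width: 0.296
t: 7.88
ee_pos: [0.6287, -0.2178, 0.0473]
orientation: [-0.002, -0.027, 1.0, 0.002]
wrist_force: [-2.8, 5.3, -0.5]
gripper_width: 0.298
t 7.88 pos [ 628.7 -217.8   47.3] jaw yaw 1.6249 z [-0.0044  0.0046 -1.    ] F [-2.8  5.3 -0.5] M [0.8  0.38 0.06] w 0.298
tool shift mm [ 1.4 -0.6  1.3]
tool turn [ 0.0048 -0.0042 -0.0001]
```

```bash
python3 -m inch '[[-0.9,-0.6,0,0.002,-0.002,0,20],[-0.9,-0.6,0,0.002,-0.002,0,20],[-0.9,-0.6,0,0.001,-0.001,0,20]]'
python3 -m inch '[[-0.9,-0.6,0,0.001,-0.001,0,20],[-0.9,-0.6,0,0.001,-0.001,0,20],[-0.9,-0.6,0,0.001,-0.001,0,20]]'
python3 - <<'E'
from h import *;from rig import robot
go(robot.get_obs(),[.6274,-.2184,.046],1.625)
E
```

```text
t: 8.13
ee_pos: [0.6291, -0.2178, 0.0468]
orientation: [-0.002, -0.027, 1.0, 0.002]
wrist_force: [-5.4, 3.1, 0.8]
gripper_width: 0.29
t: 8.38
ee_pos: [0.6293, -0.2179, 0.0464]
orientation: [-0.003, -0.027, 1.0, 0.002]
wrist_force: [-4.4, 4.5, 1.3]
gripper_width: 0.291
t 8.38 pos [ 629.3 -217.9   46.4] jaw yaw 1.6257 z [-0.0067  0.0031 -1.    ] F [-4.4  4.5  1.3] M [0.84 0.8  0.2 ] w 0.291
tool shift mm [ 1.9 -0.4  0.4]
tool turn [ 0.0035 -0.0065  0.0007]
```

```bash
for k in 1; do python3 -m inch '[[-0.8,-0.8,-0.2,0.002,-0.003,0,20],[-0.8,-0.8,-0.2,0.002,-0.003,0,20],[-0.8,-0.8,-0.2,0.001,-0.002,0,20],[-0.8,-0.8,-0.2,0.001,-0.002,0,20]]'; python3 -m inch '[[-0.8,-0.8,-0.2,0.002,-0.003,0,20],[-0.8,-0.8,-0.2,0.002,-0.003,0,20],[-0.8,-0.8,-0.2,0.001,-0.002,0,20],[-0.8,-0.8,-0.2,0.001,-0.002,0,20]]';done
python3 - <<'E'
from h import *;from rig import robot
s=robot.capture("scene");c=robot.capture("top");pickle.dump(c,open("top2.pkl","wb"));pickle.dump(s,open("scene2.pkl","wb"))
cv2.imwrite("pics/press.png",cv2.resize(s["image"][250:360,125:300],None,fx=4.5,fy=4.5,interpolation=cv2.INTER_CUBIC))
go(robot.get_obs(),[.6274,-.2184,.046],1.625)
E
```

```text
t: 8.72
ee_pos: [0.6293, -0.2179, 0.0463]
orientation: [-0.002, -0.028, 1.0, 0.001]
wrist_force: [-4.2, 5.9, 0.1]
gripper_width: 0.291
t: 9.05
ee_pos: [0.6294, -0.2179, 0.0462]
orientation: [-0.0, -0.028, 1.0, 0.001]
wrist_force: [-3.0, 5.7, 0.1]
gripper_width: 0.292
t 9.15 pos [ 629.4 -218.    46.3] jaw yaw 1.6273 z [-2.0e-04  2.4e-03 -1.0e+00] F [-3.3  6.   0.5] M [0.99 0.63 0.16] w 0.295
tool shift mm [ 2.  -0.3  0.3]
tool turn [ 0.0024 -0.      0.0023]
```

View pics/press.png

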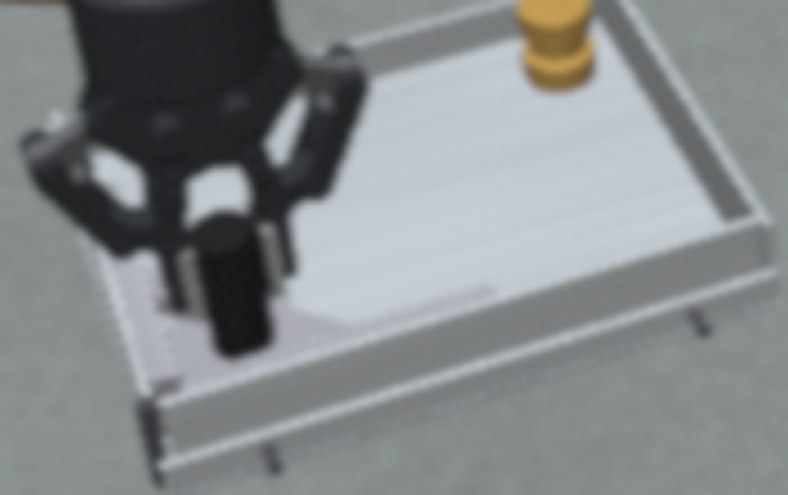

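Run:
```python
from h import *
s=pickle.load(open("scene2.pkl","rb"));f=lambda X:np.round((proj(s,X)-[125,250])*4.5,0)
K=np.array([.628,-.218])
for yaw in(.028,.043,.058):
    e=np.array([[np.cos(yaw),-np.sin(yaw)],[np.sin(yaw),np.cos(yaw)]])
    P=lambda x,y,z:f([*(K+e@[x,y]),z])
    print(yaw,"leg inner top",[P(.030,y,.037) for y in(.03,.06,.098)],"outer top",[P(.042,y,.037) for y in(-.028,.098)],"web end/ x-leg end",P(-.098,-.042,.037),"plate top",[P(.042,y,.044) for y in(-.04,.2)],"panel top",P(-.13,-.042,.044))
print("knob",f([*K,.017]),f([*K,.079]))
w=s["image"][295:330,190:250];cv2.imwrite("pics/leg.png",cv2.resize(w,None,fx=13,fy=13,interpolation=cv2.INTER_CUBIC))
c=pickle.load(open("top2.pkl","rb"));cv2.imwrite("pics/top2.png",cv2.resize(c["image"][160:290,375:520],None,fx=5,fy=4.5,interpolation=cv2.INTER_CUBIC))
```

```text
0.028 leg inner top [array([329., 333.]), array([402., 311.]), array([492., 284.])] outer top [array([191., 395.]), array([501., 303.])] web end/ x-leg end [ 87. 190.] plate top [array([157., 392.]), array([736., 220.])] panel top [ 70. 134.]
0.043 leg inner top [array([330., 332.]), array([402., 309.]), array([492., 282.])] outer top [array([193., 396.]), array([501., 300.])] web end/ x-leg end [ 84. 192.] plate top [array([159., 392.]), array([735., 215.])] panel top [ 66. 136.]
0.058 leg inner top [array([330., 331.]), array([403., 308.]), array([492., 279.])] outer top [array([195., 396.]), array([502., 297.])] web end/ x-leg end [ 81. 194.] plate top [array([161., 393.]), array([733., 210.])] panel top [ 62. 138.]
knob [245. 343.] [221. 229.]
```

View pics/leg.png

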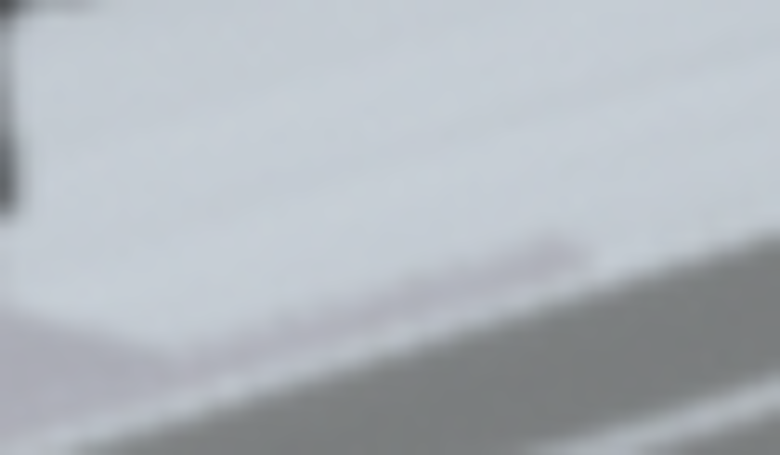

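View pics/top2.png

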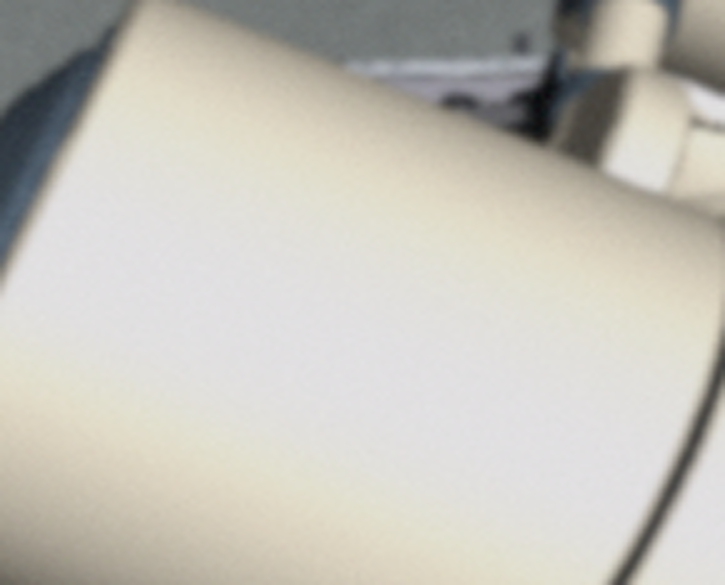

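```bash
cat > edge.py <<'E'
from h import *
def run(s):
    im=s["image"].astype(float)
    rg=cv2.GaussianBlur(im[:,:,1]-im[:,:,2],(3,3),0)  # floor: G>R ; leg: purplish G<=R
    A=[];B=[]
    g=im[:,:,1]
    for u in range(206,231):
        v0=proj(s,[.628,-.218,.037])
        # plate top: strong fall bright->dark gray near predicted line
        pv=250+(392-.307*((u-125)*4.5-159))/4.5
        p=g[int(pv)-4:int(pv)+8,u];d=-np.diff(p);i=d.argmax();w=d[max(0,i-2):i+3];B.append((u,int(pv)-4+.5+(np.arange(max(0,i-2),max(0,i-2)+len(w))*w).sum()/w.sum()))
        q=rg[int(pv)-14:int(pv)-1,u];hi=q[:5].mean();lo=q.min();th=(hi+lo)/2;j=np.where(q<th)[0][0]
        A.append((u,int(pv)-14+j-(th-q[j])/(q[j-1]-q[j])))
    A=np.array(A);B=np.array(B)
    a=ray(s,A,.0375);b=ray(s,B,.044)
    for n,P in(("leg",a),("plate",b)):
        al,pt=fitang(P);print(n,"yaw",round(float(al%np.pi-np.pi/2),4),np.round(pt,4),"std",np.round(np.std(P@[-np.sin(al),np.cos(al)]),5))
if __name__=="__main__": run(pickle.load(open("scene2.pkl","rb")))
E
python3 edge.py
python3 -m inch '[[-0.8,-0.7,-0.2,0.001,-0.001,-0.003,20],[-0.8,-0.7,-0.2,0.001,-0.001,-0.003,20]]'
python3 - <<'E'
from h import *;from rig import robot
go(robot.get_obs(),[.6274,-.2184,.046],1.625)
E
python3 -m inch '[[-0.8,-0.7,-0.2,0.001,-0.001,-0.003,20],[-0.8,-0.7,-0.2,0.001,-0.001,-0.003,20],[-0.8,-0.7,-0.2,0.001,-0.001,-0.003,20]]'
python3 - <<'E'
from h import *;from rig import robot
go(robot.get_obs(),[.6274,-.2184,.046],1.625)
E
```

```text
leg yaw 0.0481 [ 0.6516 -0.1521] std 0.0016
plate yaw 0.0466 [ 0.6755 -0.1543] std 0.00029
t: 9.32
ee_pos: [0.6293, -0.218, 0.0462]
orientation: [-0.001, -0.031, 1.0, 0.001]
wrist_force: [-3.2, 4.5, -1.6]
gripper_width: 0.288
t 9.32 pos [ 629.3 -218.    46.2] jaw yaw 1.6334 z [-0.0016  0.0029 -1.    ] F [-3.2  4.5 -1.6] M [ 0.8   0.6  -0.13] w 0.288
tool shift mm [ 2.  -0.3  0.2]
tool turn [ 0.003  -0.0014  0.0084]
t: 9.57
ee_pos: [0.6297, -0.2182, 0.0461]
orientation: [-0.001, -0.036, 0.999, 0.002]
wrist_force: [-2.2, 4.6, -2.4]
gripper_width: 0.29
t 9.57 pos [ 629.7 -218.2   46.1] jaw yaw 1.6426 z [-0.0031  0.0033 -1.    ] F [-2.2  4.6 -2.4] M [ 0.78  0.56 -0.13] w 0.29
tool shift mm [ 2.3 -0.   0.1]
tool turn [ 0.0036 -0.0028  0.0176]
```

The force and moment readings, together with the edge fits (leg 0.048, plate 0.047 rad), suggest it is flush. I'll hold it pressed a bit more firmly in x.

```bash
python3 -m inch '[[-1.1,-0.8,-0.2,0.002,-0.003,0,20],[-1.1,-0.8,-0.2,0.002,-0.003,0,20],[-1.1,-0.8,-0.2,0.002,-0.002,0,20]]'
python3 -m inch '[[-1.1,-0.8,-0.2,0.001,-0.002,0,20],[-1.1,-0.8,-0.2,0.001,-0.002,0,20],[-1.1,-0.8,-0.2,0.001,-0.002,0,20],[-1.1,-0.8,-0.2,0.001,-0.002,0,20]]'
python3 - <<'E'
from h import *;from rig import robot
go(robot.get_obs(),[.6274,-.2184,.046],1.635)
E
python3 -m inch '[[-1.1,-0.8,-0.2,0.001,-0.002,0,20],[-1.1,-0.8,-0.2,0.001,-0.002,0,20],[-1.1,-0.8,-0.2,0.001,-0.002,0,20],[-1.1,-0.8,-0.2,0.001,-0.002,0,20]]'
python3 -m inch '[[-1.1,-0.8,-0.2,0.001,-0.002,0,20],[-1.1,-0.8,-0.2,0.001,-0.002,0,20],[-1.1,-0.8,-0.2,0.001,-0.002,0,20],[-1.1,-0.8,-0.2,0.001,-0.002,0,20]]'
python3 - <<'E'
from h import *;from rig import robot
go(robot.get_obs(),[.6274,-.2184,.046],1.635)
E
```

```text
t: 9.82
ee_pos: [0.6306, -0.2184, 0.0456]
orientation: [-0.0, -0.036, 0.999, 0.001]
wrist_force: [-6.1, 4.9, -0.5]
gripper_width: 0.297
t: 10.15
ee_pos: [0.6306, -0.2185, 0.0456]
orientation: [-0.001, -0.036, 0.999, 0.002]
wrist_force: [-6.7, 6.2, 1.4]
gripper_width: 0.293
t 10.15 pos [ 630.6 -218.5   45.6] jaw yaw 1.6434 z [-0.0017  0.0035 -1.    ] F [-6.7  6.2  1.4] M [0.97 1.11 0.11] w 0.293
tool shift mm [ 3.1  0.3 -0.4]
tool turn [ 0.0036 -0.0014  0.0084]
t: 10.48
ee_pos: [0.6306, -0.2185, 0.0455]
orientation: [-0.001, -0.037, 0.999, 0.003]
wrist_force: [-7.0, 5.9, 0.9]
gripper_width: 0.288
t: 10.82
ee_pos: [0.6306, -0.2185, 0.0454]
orientation: [-0.002, -0.037, 0.999, 0.004]
wrist_force: [-6.2, 6.6, 1.9]
gripper_width: 0.291
t 10.82 pos [ 630.6 -218.5   45.4] jaw yaw 1.6447 z [-0.0042  0.0072 -1.    ] F [-6.2  6.6  1.9] M [ 0.97  1.13 -0.01] w 0.291
tool shift mm [ 3.2  0.3 -0.5]
tool turn [ 0.0075 -0.0036  0.0097]
```

```bash
python3 -m inch '[[-1.4,-0.9,-0.2,0.003,-0.003,0,20],[-1.6,-1,-0.2,0.003,-0.003,0,20],[-1.6,-1,-0.2,0.002,-0.002,0,20]]'
python3 -m inch '[[-1.6,-1,-0.2,0.002,-0.002,0.001,20],[-1.6,-1,-0.2,0.002,-0.002,0,20],[-1.6,-1,-0.2,0.002,-0.002,0.001,20],[-1.6,-1,-0.2,0.002,-0.002,0,20]]'
python3 -m inch '[[-1.6,-1,-0.2,0.002,-0.002,0,20],[-1.6,-1,-0.2,0.002,-0.002,0.001,20],[-1.6,-1,-0.2,0.002,-0.002,0,20],[-1.6,-1,-0.2,0.002,-0.002,0,20]]'
python3 -m inch '[[-1.6,-1,-0.2,0.002,-0.002,0,20],[-1.6,-1,-0.2,0.002,-0.002,0,20],[-1.6,-1,-0.2,0.002,-0.002,0,20],[-1.6,-1,-0.2,0.002,-0.002,0,20]]'
python3 - <<'E'
from h import *;from rig import robot;import edge
s=robot.capture("scene");pickle.dump(s,open("scene3.pkl","wb"));edge.run(s)
go(robot.get_obs(),[.6274,-.2184,.046],1.635)
cv2.imwrite("pics/press3.png",cv2.resize(s["image"][255:340,140:245],None,fx=7,fy=7,interpolation=cv2.INTER_CUBIC))
E
```

```text
t: 11.07
ee_pos: [0.6306, -0.2185, 0.0454]
orientation: [-0.003, -0.037, 0.999, 0.002]
wrist_force: [-10.2, 6.8, 5.2]
gripper_width: 0.292
t: 11.4
ee_pos: [0.6305, -0.2185, 0.0454]
orientation: [-0.005, -0.036, 0.999, 0.002]
wrist_force: [-10.2, 6.3, 3.4]
gripper_width: 0.29
t: 11.73
ee_pos: [0.6305, -0.2185, 0.0452]
orientation: [-0.008, -0.036, 0.999, 0.002]
wrist_force: [-10.0, 6.8, 2.8]
gripper_width: 0.296
t: 12.07
ee_pos: [0.6306, -0.2185, 0.0449]
orientation: [-0.01, -0.036, 0.999, 0.002]
wrist_force: [-10.1, 6.2, 4.5]
gripper_width: 0.293
leg yaw 0.0094 [ 0.6513 -0.1446] std 0.00682
plate yaw 0.0449 [ 0.6753 -0.1528] std 0.00024
t 12.12 pos [ 630.6 -218.5   44.9] jaw yaw 1.6429 z [-0.0205  0.0028 -0.9998] F [-11.    5.9   4.1] M [1.32 1.51 0.02] w 0.293
tool shift mm [ 3.2  0.4 -1. ]
tool turn [ 0.0043 -0.0202  0.0079]
```

View pics/press3.png

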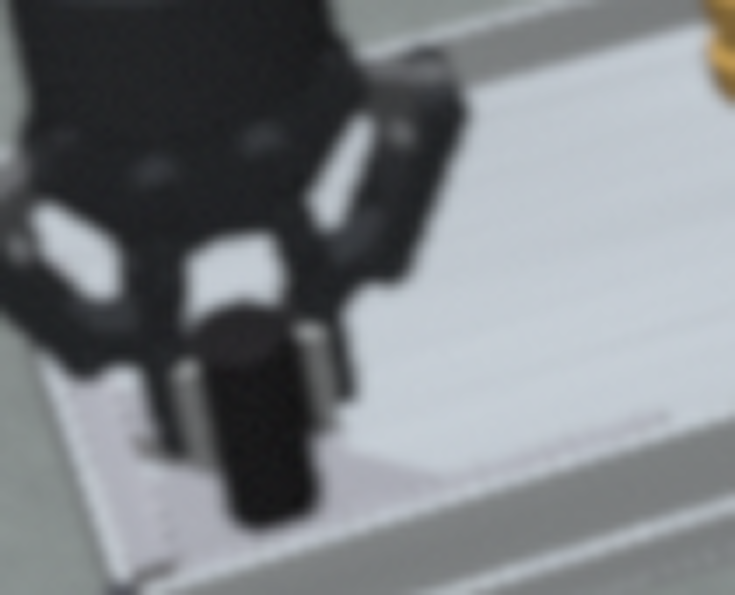

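Run:
```python
from h import *
for n in("scene2","scene3"):
    s=pickle.load(open(n+".pkl","rb"));im=s["image"].astype(float);ch=im[:,:,1]-im[:,:,2]
    out=[]
    for u in range(204,232,2):
        pl=proj(s,[.6753-.0455*0,-.1528,.044]); 
        # plate line through fitted points
        y=np.interp(u,*zip(*[proj(s,[.6754-.0455*(yy+.1535),yy,.044]) for yy in np.linspace(-.3,0,50)]))
        vs=np.arange(-9,0.1,.5);col=np.interp(y+vs,np.arange(480),ch[:,u-1:u+2].mean(1))
        ref=np.interp(y-11,np.arange(480),ch[:,u-1:u+2].mean(1))
        out.append(round(((ref-col).clip(0)).sum()*.5/ (ref-col).max(),1))
    print(n,out)
    if n=="scene3":
        for u in(208,218,228):
            y=np.interp(u,*zip(*[proj(s,[.6754-.0455*(yy+.1535),yy,.044]) for yy in np.linspace(-.3,0,50)]))
            print(u,round(y,1),im[int(y)-9:int(y)+3,u].astype(int).tolist())
    for yaw in(.03,.045,.06):
        e=np.array([[np.cos(yaw),-np.sin(yaw)],[np.sin(yaw),np.cos(yaw)]]);K=np.array([.6754-.004-.042+.0455*(.218-.1535),-.2185])
        r=[]
        for q in(.03,.06,.09):
            p=proj(s,[*(K+e@[.030,q]),.0365]);y=np.interp(p[0],*zip(*[proj(s,[.6754-.0455*(yy+.1535),yy,.044]) for yy in np.linspace(-.3,0,50)]));r.append((round(p[0]),round(y-p[1],2)))
        print(" expect",yaw,r)
```

```text
scene2 [np.float64(4.6), np.float64(4.9), np.float64(4.8), np.float64(4.4), np.float64(4.6), np.float64(4.4), np.float64(4.8), np.float64(4.9), np.float64(4.7), np.float64(4.5), np.float64(5.3), np.float64(5.1), np.float64(4.6), np.float64(4.5)]
 expect 0.03 [(198, np.float64(3.05)), (215, np.float64(2.84)), (231, np.float64(2.63))]
 expect 0.045 [(199, np.float64(3.23)), (215, np.float64(3.19)), (231, np.float64(3.16))]
 expect 0.06 [(199, np.float64(3.41)), (215, np.float64(3.55)), (231, np.float64(3.69))]
scene3 [np.float64(5.1), np.float64(4.7), np.float64(4.6), np.float64(3.9), np.float64(4.0), np.float64(4.7), np.float64(4.1), np.float64(4.5), np.float64(5.1), np.float64(4.2), np.float64(4.8), np.float64(4.6), np.float64(4.8), np.float64(4.3)]
208 325.8 [[212, 205, 197], [212, 204, 196], [211, 203, 195], [209, 201, 194], [204, 197, 190], [196, 188, 183], [190, 182, 178], [192, 184, 180], [197, 191, 184], [181, 176, 170], [150, 147, 144], [132, 131, 128]]
218 322.7 [[211, 204, 196], [211, 204, 196], [211, 204, 196], [209, 202, 194], [205, 197, 190], [197, 189, 184], [190, 181, 178], [190, 182, 179], [194, 187, 182], [174, 170, 165], [144, 142, 138], [132, 131, 128]]
228 319.6 [[212, 204, 196], [211, 203, 195], [211, 204, 196], [209, 202, 194], [205, 198, 191], [198, 190, 185], [192, 184, 180], [192, 184, 180], [192, 185, 179], [170, 165, 160], [142, 140, 137], [131, 129, 127]]
 expect 0.03 [(198, np.float64(3.05)), (215, np.float64(2.84)), (231, np.float64(2.63))]
 expect 0.045 [(199, np.float64(3.23)), (215, np.float64(3.19)), (231, np.float64(3.16))]
 expect 0.06 [(199, np.float64(3.41)), (215, np.float64(3.55)), (231, np.float64(3.69))]
```

```bash
cat > edge2.py <<'E'
from h import *
def run(s):
    im=s["image"].astype(float);g=im[:,:,1];D=[]
    line=[proj(s,[.6754-.0455*(yy+.1535),yy,.044]) for yy in np.linspace(-.3,0,80)]
    for u in range(204,232):
        y=np.interp(u,*zip(*line));vs=np.arange(-11,5,.05);c=np.interp(y+vs,np.arange(480),g[:,u])
        fl=c[:40].mean();k=(vs>-5)&(vs<-1);mn=c[k].min();i=np.where(c<(fl+mn)/2)[0][0];j=np.where(c<160)[0][0]
        D.append((u,vs[i],vs[j]))
    D=np.array(D);
    for n,v in(("gap leg-edge to plate",D[:,2]-D[:,1]),("leg",D[:,1]),("plate",D[:,2])):
        p,cov=np.polyfit(D[:,0]-215,v,1,cov=True);print(n,"slope/16px",round(p[0]*16,3),"+-",round(cov[0,0]**.5*16,3),"mean",round(p[1],2))
if __name__=="__main__":
    for n in("scene2","scene3"):print(n);run(pickle.load(open(n+".pkl","rb")))
E
python3 edge2.py
```

```text
scene2
gap leg-edge to plate slope/16px -0.277 +- 0.069 mean 5.43
leg slope/16px 0.246 +- 0.054 mean -5.73
plate slope/16px -0.032 +- 0.023 mean -0.31
scene3
gap leg-edge to plate slope/16px -0.164 +- 0.118 mean 4.59
leg slope/16px 0.154 +- 0.105 mean -4.9
plate slope/16px -0.01 +- 0.02 mean -0.31
```

```bash
python3 -m inch '[[-1.4,-1.3,-0.3,0.003,-0.004,0,20],[-1.4,-1.3,-0.3,0.003,-0.004,0,20],[-1.4,-1.3,-0.3,0.002,-0.004,-0.001,20],[-1.4,-1.3,-0.3,0.002,-0.004,-0.001,20],[-1.4,-1.3,-0.3,0.002,-0.004,-0.001,20]]'
python3 - <<'E'
from h import *;from rig import robot
go(robot.get_obs(),[.6274,-.2184,.046],1.635)
E
python3 -m inch '[[-1.4,-1.3,-0.2,0.002,-0.003,-0.001,20],[-1.4,-1.3,-0.2,0.002,-0.003,-0.001,20],[-1.4,-1.3,-0.2,0.002,-0.003,-0.001,20],[-1.4,-1.3,-0.2,0.002,-0.003,-0.001,20],[-1.4,-1.3,-0.2,0.002,-0.003,-0.001,20],[-1.4,-1.3,-0.2,0.002,-0.003,-0.001,20]]'
python3 -m inch '[[-1.4,-1.3,-0.2,0.002,-0.003,-0.001,20],[-1.4,-1.3,-0.2,0.002,-0.003,-0.001,20],[-1.4,-1.3,-0.2,0.002,-0.003,-0.001,20],[-1.4,-1.3,-0.2,0.002,-0.003,-0.001,20],[-1.4,-1.3,-0.2,0.002,-0.003,-0.001,20],[-1.4,-1.3,-0.2,0.002,-0.003,-0.001,20]]'
python3 - <<'E'
from h import *;from rig import robot;import edge2
s=robot.capture("scene");edge2.run(s)
go(robot.get_obs(),[.6274,-.2184,.046],1.635)
E
```

```text
t: 12.53
ee_pos: [0.6307, -0.2186, 0.0449]
orientation: [-0.007, -0.038, 0.999, 0.002]
wrist_force: [-7.5, 9.5, 2.9]
gripper_width: 0.297
t 12.53 pos [ 630.7 -218.6   44.9] jaw yaw 1.6462 z [-0.0148  0.0029 -0.9999] F [-7.5  9.5  2.9] M [ 1.64  1.35 -0.09] w 0.297
tool shift mm [ 3.3  0.4 -1. ]
tool turn [ 0.004  -0.0146  0.0112]
t: 13.03
ee_pos: [0.6307, -0.2185, 0.0449]
orientation: [-0.007, -0.041, 0.999, 0.003]
wrist_force: [-8.0, 8.9, 5.1]
gripper_width: 0.297
t: 13.53
ee_pos: [0.6308, -0.2185, 0.0448]
orientation: [-0.007, -0.043, 0.999, 0.004]
wrist_force: [-9.3, 9.2, 5.5]
gripper_width: 0.291
gap leg-edge to plate slope/16px -0.033 +- 0.102 mean 4.6
leg slope/16px 0.047 +- 0.086 mean -4.89
plate slope/16px 0.014 +- 0.022 mean -0.29
t 13.58 pos [ 630.8 -218.5   44.8] jaw yaw 1.6569 z [-0.0135  0.0074 -0.9999] F [-8.7 10.6  4.3] M [ 1.56  1.47 -0.48] w 0.292
tool shift mm [ 3.4  0.4 -1.1]
tool turn [ 0.0085 -0.0128  0.0219]
```

```bash
python3 -m inch '[[-1.4,-1.2,-0.2,0.002,-0.003,0.002,20],[-1.4,-1.2,-0.2,0.002,-0.003,0.002,20],[-1.4,-1.2,-0.2,0.002,-0.003,0.001,20],[-1.4,-1.2,-0.2,0.002,-0.003,0,20],[-1.4,-1.2,-0.2,0.002,-0.003,0,20]]'
python3 - <<'E'
from h import *;from rig import robot
go(robot.get_obs(),[.6274,-.2184,.046],1.635)
E
python3 -m inch '[[-1.4,-1.2,-0.2,0.002,-0.003,0,20],[-1.4,-1.2,-0.2,0.002,-0.003,0,20],[-1.4,-1.2,-0.2,0.002,-0.003,0,20],[-1.4,-1.2,-0.2,0.002,-0.003,0,20],[-1.4,-1.2,-0.2,0.002,-0.003,0,20],[-1.4,-1.2,-0.2,0.002,-0.003,0,20],[-1.4,-1.2,-0.2,0.002,-0.003,0,20],[-1.4,-1.2,-0.2,0.002,-0.003,0,20],[-1.4,-1.2,-0.2,0.002,-0.003,0,20],[-1.4,-1.2,-0.2,0.002,-0.003,0,20]]'
python3 - <<'E'
from h import *;from rig import robot;import edge2
s=robot.capture("scene");edge2.run(s)
go(robot.get_obs(),[.6274,-.2184,.046],1.635)
E
```

```text
t: 14.0
ee_pos: [0.6308, -0.2185, 0.0448]
orientation: [-0.006, -0.04, 0.999, 0.004]
wrist_force: [-9.3, 9.0, 4.3]
gripper_width: 0.295
t 14.0 pos [ 630.8 -218.5   44.8] jaw yaw 1.6511 z [-0.0129  0.0084 -0.9999] F [-9.3  9.   4.3] M [ 1.36  1.55 -0.23] w 0.295
tool shift mm [ 3.4  0.4 -1.1]
tool turn [ 0.0094 -0.0122  0.0161]
t: 14.83
ee_pos: [0.6308, -0.2185, 0.0448]
orientation: [-0.006, -0.04, 0.999, 0.005]
wrist_force: [-8.0, 8.5, 3.3]
gripper_width: 0.292
gap leg-edge to plate slope/16px -0.086 +- 0.116 mean 4.6
leg slope/16px 0.084 +- 0.099 mean -4.89
plate slope/16px -0.002 +- 0.024 mean -0.29
t 14.88 pos [ 630.8 -218.5   44.8] jaw yaw 1.6508 z [-0.0119  0.01   -0.9999] F [-9.   7.9  4.7] M [ 1.33  1.56 -0.25] w 0.294
tool shift mm [ 3.4  0.4 -1.2]
tool turn [ 0.0109 -0.0111  0.0158]
```

```bash
python3 -m inch '[[1.5,1.5,0,0,0,0,20],[3,3,0,0,0,0,20],[3,3,0,0,0,0,20],[2,3,-10,0,0,0.005,20],[0,0,-20,0,0,0.005,20],[0,0,-25,0,0,0,20],[0,0,-30,0,0,0,20],[0,0,-20,0,0,0,20],[0,15,0,0,0,0,20]]'
python3 -m inch '[[3,30,0,0,0,0.005,20],[5,38,0,0,0,0.005,20],[6,38,0,0,0,0.005,20],[6,38,0,0,0,0.005,20],[6,38,0,0,0,0.005,20],[6,38,0,0,0,0.005,20],[6,38,0,0,0,0.005,20],[6,38,0,0,0,0.005,20],[4,25,0,0,0,0.005,20],[0,0,0,0,0,0,20]]'
python3 - <<'E'
from h import *;from rig import robot
c=robot.capture("top");pickle.dump(c,open("top3.pkl","wb"));cv2.imwrite("pics/top3.png",c["image"])
go(robot.get_obs(),[.512,.258,.06],1.57)
E
```

```text
t: 15.63
ee_pos: [0.6189, -0.1955, 0.1567]
orientation: [-0.006, -0.033, 0.999, 0.004]
wrist_force: [0.8, -0.3, -2.4]
gripper_width: 0.294
t: 16.47
ee_pos: [0.5506, 0.1402, 0.1643]
orientation: [-0.001, -0.007, 1.0, 0.003]
wrist_force: [-0.8, 0.5, -3.2]
gripper_width: 0.29
t 16.52 pos [550.9 138.8 164.3] jaw yaw 1.5849 z [-0.0015  0.0059 -1.    ] F [-0.8  0.9 -3.3] M [0.04 0.03 0.02] w 0.296
tool shift mm [ 37.  119.1 105.1]
tool turn [ 0.006  -0.0014  0.0149]
```

View pics/top3.png

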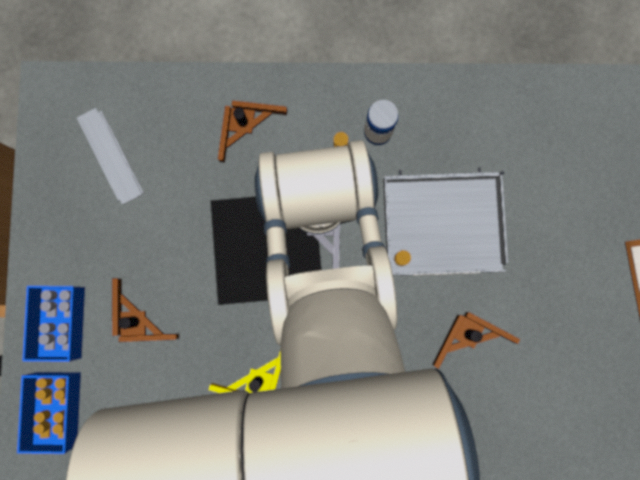

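The fittings and can are unmoved, and the panel at (497–505, 175–268) now looks square. I'll measure it.

Run:
```python
from h import *
c=pickle.load(open("top3.pkl","rb"));g=c["image"][:,:,1].astype(float)
def edges(p):
    i=p.argmin();th=(p.min()+np.median(p))/2;a=b=i
    while p[a]<th:a-=1
    while p[b]<th:b+=1
    return a+(p[a]-th)/(p[a]-p[a+1]), b-(p[b]-th)/(p[b]-p[b-1])
def rep(n,P,ax):
    a,p=fitang(P);a=a%np.pi
    a=a-np.pi/2 if ax=='y' else (a-np.pi if a>np.pi/2 else a)
    print(n,"yaw",round(float(a),4),np.round(p,4))
B=np.array([(u,*(172+np.array(edges(g[172:195,u])))) for u in range(392,490,3)])
E=[]
for v in range(184,256,2):
    p=g[v,486:512];d=edges(p[:22]) if p[:22].min()<130 else None
    if d: E.append((486+d[0],486+d[1],v))
E=np.array(E);print(len(E),np.round(E[::9],1).tolist())
rep("back top",ray(c,B[:,[0,1]],.044),'y');rep("back bot",ray(c,B[:,[0,2]],.004),'y')
rep("panel bot",ray(c,E[:,[0,2]],.004),'x');rep("panel top",ray(c,E[:,[1,2]],.044),'x')
```

```text
36 [[496.0, 500.2, 184.0], [496.9, 501.1, 202.0], [498.0, 502.4, 220.0], [499.1, 503.8, 238.0]]
back top yaw 0.0449 [ 0.6668 -0.1584]
back bot yaw 0.0426 [ 0.6669 -0.1519]
panel bot yaw 0.038 [ 0.5785 -0.2645]
panel top yaw 0.0501 [ 0.5822 -0.2614]
```

Panel yaw averages 0.044 and the back plate 0.044 rad, so the panel is square. Now I place the square on the mat.

```bash
python3 -m inch '[[9,29,0,0.003,0,0.008,20],[9,29,5,0.003,0,0.007,20],[9,29,10,0,0,0,20],[9,28,15,0,0,0,20],[1,2,20,0,0,0,20],[0,0,20,0,0,0,20],[0,0,20,0,0,0,20],[0,0,8,0,0,0,20],[0,0,0,0,0,0,20]]'
python3 - <<'E'
from h import *;from rig import robot
go(robot.get_obs(),[.512,.258,.043],1.57)
E
```

```text
t: 17.27
ee_pos: [0.5135, 0.2579, 0.0657]
orientation: [0.003, 0.002, 1.0, 0.0]
wrist_force: [-0.8, -0.2, -3.6]
gripper_width: 0.295
t 17.27 pos [513.5 257.9  65.7] jaw yaw 1.566 z [ 7.e-03  1.e-04 -1.e+00] F [-0.8 -0.2 -3.6] M [-0.02 -0.01  0.02] w 0.295
tool shift mm [ 1.6  0.  22.7]
tool turn [ 0.0002  0.007  -0.004 ]
```

```bash
python3 -m inch '[[0,0,8,0,0.007,0,20],[0,0,5,0,0,0,20],[0,0,3,0,0,0,20],[0,0,2,0,0,0,20]]'
python3 -m inch '[[0,0,1.5,0,0,0,20],[0,0,1,0,0,0,20],[0,0,1,0,0,0,20]]'
python3 -m inch '[[0,0,1,0,0,0,20],[0,0,1,0,0,0,20]]'
```

```text
t: 17.6
ee_pos: [0.5155, 0.2569, 0.0489]
orientation: [0.001, 0.004, 1.0, 0.001]
wrist_force: [0.2, -0.6, -2.5]
gripper_width: 0.296
t: 17.85
ee_pos: [0.5163, 0.2568, 0.046]
orientation: [0.002, 0.004, 1.0, 0.001]
wrist_force: [0.1, -0.2, -4.2]
gripper_width: 0.293
t: 18.02
ee_pos: [0.5165, 0.2569, 0.0442]
orientation: [0.002, 0.004, 1.0, 0.001]
wrist_force: [1.0, -0.2, -3.2]
gripper_width: 0.294
```

```bash
python3 -m inch '[[0,0,0.8,0,0,0,20],[0,0,0.8,0,0,0,20]]'
python3 -m inch '[[0,0,0.8,0,0,0,20],[0,0,0.8,0,0,0,20]]'
```

```text
t: 18.18
ee_pos: [0.5166, 0.257, 0.0427]
orientation: [0.003, 0.004, 1.0, 0.001]
wrist_force: [0.0, -1.0, -3.2]
gripper_width: 0.293
t: 18.35
ee_pos: [0.5166, 0.2571, 0.041]
orientation: [0.003, 0.004, 1.0, 0.001]
wrist_force: [0.6, -0.0, -2.6]
gripper_width: 0.297
```

```bash
python3 -m inch '[[0,0,0.7,0,0,0,20],[0,0,0.7,0,0,0,20]]'
python3 -m inch '[[0,0,0.7,0,0,0,20]]';python3 -m inch '[[0,0,0.7,0,0,0,20]]';python3 -m inch '[[0,0,0.7,0,0,0,20]]'
```

```text
t: 18.52
ee_pos: [0.5168, 0.2573, 0.0405]
orientation: [0.003, 0.004, 1.0, 0.001]
wrist_force: [-6.9, -3.5, 25.3]
gripper_width: 0.289
t: 18.6
ee_pos: [0.5168, 0.2573, 0.0405]
orientation: [0.003, 0.004, 1.0, 0.001]
wrist_force: [-3.4, -1.0, 13.4]
gripper_width: 0.292
t: 18.68
ee_pos: [0.5168, 0.2573, 0.0405]
orientation: [0.003, 0.003, 1.0, 0.001]
wrist_force: [-3.9, -1.6, 11.5]
gripper_width: 0.291
t: 18.77
ee_pos: [0.5168, 0.2573, 0.0405]
orientation: [0.003, 0.003, 1.0, 0.001]
wrist_force: [-3.1, -1.2, 11.6]
gripper_width: 0.29
```

Seated on the mat. Release and retreat.

```bash
python3 -m inch '[[0,0,0,0,0,0,60],[0,0,0,0,0,0,60],[0,0,0,0,0,0,60],[0,0,-0.5,0,0,0,60],[0,0,-1,0,0,0,60],[0,0,-10,0,0,0,60],[0,0,-25,0,0,0,60],[0,0,-35,0,0,0,60],[0,0,-35,0,0,0,60],[0,0,-20,0,0,0,60]]'
python3 -m inch '[[20,30,0,0,0,0,60],[30,25,0,0,0,0,60],[35,20,0,0,0,0,60],[35,20,0,0,0,0,60],[35,20,0,0,0,0,60],[20,20,0,0,0,0,60],[0,30,0,0,0,0,60],[0,30,0,0,0,0,60],[0,20,0,0,0,0,60],[0,0,0,0,0,0,60]]'
python3 - <<'E'
from h import *;from rig import robot
c=robot.capture("top");s=robot.capture("scene");pickle.dump(c,open("top4.pkl","wb"))
cv2.imwrite("pics/end.png",np.hstack([cv2.resize(c["image"],(400,300)),cv2.resize(s["image"],(400,300))]))
go(robot.get_obs(),[.512,.258,.06],1.57)
E
```

```text
t: 19.6
ee_pos: [0.5135, 0.256, 0.17]
orientation: [-0.001, 0.003, 1.0, -0.0]
wrist_force: [0.6, 0.3, -0.6]
gripper_width: 0.703
t: 20.43
ee_pos: [0.3355, 0.4811, 0.1854]
orientation: [0.008, 0.005, 1.0, 0.005]
wrist_force: [-0.1, -1.2, 0.2]
gripper_width: 0.707
t 20.53 pos [335.5 478.2 184.9] jaw yaw 1.5592 z [ 0.0145  0.0072 -0.9999] F [ 0.1  0.5 -0.3] M [ 0.01 -0.04 -0.02] w 0.704
tool shift mm [-177.3 -219.1  125.9]
tool turn [ 0.0073  0.0144 -0.0108]
```

View pics/end.png

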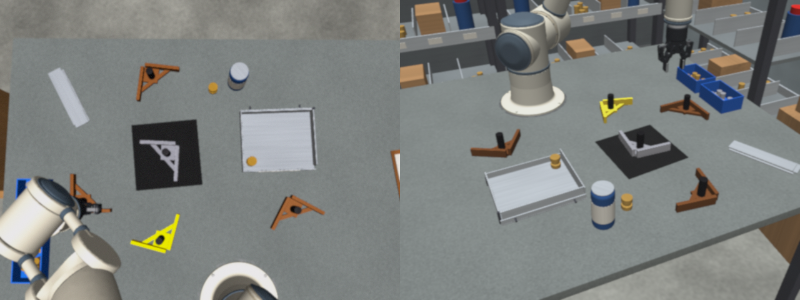

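The square lies on the mat with its knob near the centre (top view about (166,153) at half scale). The panel is square, the fittings and can are in place, and the gripper is clear, so I'm handing in.

```bash
python3 -c "
from rig import robot
print(robot.sign_off())"
```

```text
the job is handed in; nothing more can be done
None
```

I set the square into the tray corner, pressed it on both sheets, laid it near the middle of its mat, let go and handed in at about 20.5 s. No verdict was reported.

**Pressing:** I held both sheets for about 4 s in all. In the last 2 to 3 s the wrist force read about 8 to 10 N on the back plate and 6 to 10 N on the end panel. The highest wrist reading was 11 N on the plate and 10.6 N on the panel, against the 25 N limit. These are wrist forces at the end of each call, not the contact forces themselves.

**Flushness:** the early pressing, before about 9.6 s, was probably not yet seated on the back plate, because the tool crept about 1 mm further afterwards. Later checks of the leg's edge against the plate agreed with parallel to about 0.01 rad. An earlier edge fit was too noisy to use, so flushness also rests on the tool position holding steady under load.

**Panel:** measured from above after the square was lifted out, its yaw averaged 0.044 rad, the same as the back plate's. The single edge readings scattered between 0.038 and 0.050 rad.

**At the end:**
- **Square:** it lay flat by eye, with its knob within about 10 mm of the mat's centre. While being set down it met the mat with a brief 25 N reading at the wrist.
- **Fittings and can:** these looked unmoved by eye; I did not measure them again.
- **Gripper:** it was open and clear of everything.

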